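# Soap rest back in the free dish, slats up

## Task

The bamboo soap rest has been left upside down on the washstand. Turn it over and put it in the soap dish that is free (not the one with the soap in it), lying fully home between the dish's raised corners with its slats up and its runners on the dish floor; lower it in with the gripper rather than letting it fall in. Leave the soap where it is and do not disturb the other things.

Things in the scene. Friction and masses are not known exactly. Their poses are not given: they have to be found in the camera images.
- rest: Bamboo soap rest, 110 x 56 x 36 mm (x, y, z), 0.13 kg. Top: flat deck of four long slats, 8 mm thick; below: two solid full-length runners 28 mm tall, outer faces at y = +-28 mm, an open trough between. Origin: middle of the underside, level with the runners' feet; z points from runners to slats. Starts slats down (z down, origin 36 mm above the table). Stands safely on either end.
- dish_a: One of two identical fixed pale blue soap dishes, 150 (x) x 96 mm (y); one has the soap in it. Floor 8 mm above the table; walls 18 mm thick, 18 mm high across both ends and at the corners leave a pocket 114 (x) x 60 mm (y), 10 mm deep; the middle 72 mm of both long sides is open down to the floor, for fingers. Origin: middle of the dish at table level; z up.
- dish_b: The other soap dish, identical to the first in every size; origin and axes alike.
- soap: Speckled bar of soap, 95 x 50 x 30 mm (x, y, z), lying in one of the dishes. Origin: middle of its underside.
- nail_brush: Wooden nail brush, 92 x 40 x 32 mm, bristles down. Origin: middle of its underside. Bystander.
- cream_jar: White jar with a metal lid, 68 mm across, about 50 mm high. Origin: middle of its underside. Bystander.
- pumice: Round grey pumice stone, 72 mm across, 30 mm high. Origin: middle of its underside. Bystander.
There are look-alikes about, which are no part of the job. Leave any purple look-alike of the dish_a alone. What is shaped like the dish_b but yellow is not meant.

How it is judged:
By the outcome, as a careful person would: the job done as asked, in the order asked, and still so for the second after the job is handed in, with the robot touching nothing.
It also fails if it takes over 64 s, if anything falls off the work surface, if the arm or the gripper's body presses on something with over 40 N, if the wrist force passes 120 N, or if a joint passes its speed limit or range.

## Robot

A 6-joint arm with a two-finger parallel gripper is mounted at the origin on the work surface. World frame = base frame: x ahead of the robot, y to its left, z up, the work surface at z = 0. Lengths are in mm, angles in rad, forces in N, time in s.
With the tool pointing down it reaches from about 350 to 875 mm from the base axis. Payload 4.2 kg.
Tool frame: the origin (TCP) lies midway between the tips of the shut fingers; the grasp point (between the pads) lies 19 mm behind it; z points along the fingers, y is the line along which they close (so a half turn about z gives the same grasp; the last joint's range is limited). The gripper opens to 85 mm and grips with 20 to 120 N. Pads are 22 mm wide; open, the fingers measure 114 mm over their backs; the gripper's body (76 mm by 85 mm) begins 54 mm behind the grasp point. The pads swing forward as they close: fully open they stand 13 mm farther back than shut.
Start: joints at [-1.013, 0.385, 0.008, 0, -1.194, -0.259], TCP at [183.999, -597.28, 231.312] pointing down, gripper open.
Joint ranges: [-3.14, 3.14], [-1.21, 2.06], [-1.07, 1.41], [-3.16, 2.05], [-2.99, -0.16], [-3.1, 3.1]. Speed limits (rad/s): [2.79, 2.79, 3.14, 3.14, 3.14, 3.14].

## Interface

Orientations are given as a unit quaternion [x, y, z, w].
In Python, from bench import arm gives the robot as it stands.
- The arm moves only by the tool send_rows, never from a script. Its argument "targets" is a list of rows, each an object of numbers: "gripper": the gripper command: -1 is fully open, 1 is shut, values between are in proportion; "x", "y", "z": the shift along the tool's x, y, z in cm; "ax", "ay", "az": the turn, a rotation vector about the tool's x, y, z in degrees. A call has 1 to 5 rows; each row shifts and turns the commanded pose from where the row before left it, along the tool's axes as they then stand; what a row does not reach is not made up. A row lasts 1/12 s, in which the tool goes at most 41.7 mm and 7.16 degrees, less where a joint would pass 70% of its speed; a pose out of reach is approached as far as the arm can. A call is refused whole if a number of a shift passes 4.17 or a number of a turn 7.16, either way. A call with a gripper value outside its range is refused whole. The fingers move at their own pace and stop on an object; the grip force is fixed at half the most. Time passes only in rows, so rows that do not move let the fingers close. It gives the time, the measured TCP pose, the force, the opening and the grip force at its end, in the units of the state.
- arm.read_state(): the state, without advancing time (a new reading comes with each control period).
- arm.get_image(name): name is "scene" or "top" or "wrist"; returns (picture, depth): 480x640x3 uint8, red, green, blue; 480x640 float32, mm along the optical axis (not along the pixel's ray), 0 where there is no reading.
- arm.camera_model(name): a dict with "fx", "fy", "cx", "cy" (pixels), "cam_to_world" (4x4, takes a point from camera to world coordinates). Camera axes: x right, y down, z forward; pixel columns grow to the right and rows downward; lengths in mm; the calibration is good to about 2 mm. A picture is of the moment at which its call begins: read the wrist's pose just before it. camera_model takes no time and is no camera call; for the wrist camera it gives the pose at the moment of the call.
- arm.job_done(): hands the job in; it is judged then, once.
Trained networks look in the newest picture that a camera, given by its name, has taken for a name from the list of things; names that differ only in an ending like _2 or _b are one class to them, and where a whole thing is asked for, a point or a joint stands for the part that bears it (a point fixed in the world has none). Each returns a list of dicts, best first, with "score" (0 to 1); they miss things now and then, are a little off and sometimes report something else, mostly with a low value. They report only what shows in the picture. A call takes as long as a camera call. They do not tell look-alikes from the thing itself.
- arm.boxes_of(camera, thing): "rect" ([left, top, width, height] in pixels, round what is visible of it).
The state is a dict: "clock": time; "joints": joint angles; "joint_vel": joint speeds; "joint_efforts": joint torques, N m; "position": TCP position; "ee_rot": TCP orientation; "contact_force": force on the tool from outside, world axes, zero at the start; "wrist_torque": the same for the moment, N m; "gripper_width": finger opening in mm; "grasp_force": force on a finger pad.
Only numpy, scipy, OpenCV 4.12 (cv2) and the standard library are available. Lean on these libraries where they do the work, as an engineer would, in place of code of your own. Each camera call takes 0.05 s, during which the arm holds its last target. There are 200 camera calls.

## Working session

There is one attempt and no reset: what is moved stays moved. The work goes in short steps, Python scripts to look and compute and a tool call to move; the robot and the scene stay as the last step left them, time stands still between calls to the robot, and variables do not carry over. Pictures are saved under pics/ and viewed, at most 10 in all, crops included, and the job is handed in when it is done.

Besides the shell and the picture viewer there is one more tool, called after "Call:" as name(argument=value, ...), one argument or row to a line, values as JSON. send_rows: Moves the arm, as the interface text tells. Its arguments: {"type":"object","properties":{"targets":{"type":"array"}},"required":["targets"]}

```bash
mkdir -p pics; ls
python3 - <<'E'
from bench import arm
import cv2,numpy as np
p,d=arm.get_image("top")
cv2.imwrite("pics/top.png",p[:,:,::-1]); np.save("top_d.npy",d)
m=arm.camera_model("top");print(m)
s=arm.read_state();print(s)
for t in ["rest","dish_a","soap"]:
    print(t,arm.boxes_of("top",t))
E
```

```text
pics
{'fx': 532.426882325999, 'fy': 532.426882325999, 'cx': 318.16693787700905, 'cy': 228.73152397859752, 'cam_to_world': array([[ 1.10814929e-02, -9.98144513e-01,  5.98726335e-02,
         3.99538202e+02],
       [-9.99861923e-01, -1.18022473e-02, -1.16979244e-02,
        -6.20299982e+01],
       [ 1.23828507e-02, -5.97347360e-02, -9.98137479e-01,
         1.21999924e+03],
       [ 0.00000000e+00,  0.00000000e+00,  0.00000000e+00,
         1.00000000e+00]])}
{'clock': 0.05, 'joints': array([-1.01338195e+00,  3.85526665e-01,  6.66907312e-03, -4.71924694e-04,
       -1.19400182e+00, -2.58603928e-01]), 'joint_vel': array([ 0.00050097, -0.00334217,  0.00194712,  0.00025331,  0.00179906,
        0.00011007]), 'joint_efforts': array([ 1.02614074e-03, -3.93681264e+01,  1.89161825e+01,  4.20550346e+00,
       -2.30491380e-03,  7.14733275e-06]), 'position': array([ 183.84143087, -596.7592578 ,  230.2605661 ]), 'ee_rot': array([-1.48763849e-01,  9.88872188e-01,  1.03388608e-03, -2.07981096e-04]), 'contact_force': array([-0.17248747,  0.00730589, -0.7280154 ]), 'wrist_torque': array([-0.00854738,  0.00807369,  0.02876028]), 'grasp_force': 0.0, 'gripper_width': 85.56292005033619}
rest [{'rect': [267.3, 188.2, 51.4, 24.7], 'score': 0.63}]
dish_a [{'rect': [427.7, 230.6, 73.4, 63.1], 'score': 0.96}, {'rect': [141.4, 158.1, 66.7, 45.2], 'score': 0.75}, {'rect': [366.3, 165.8, 69.7, 47.5], 'score': 0.75}, {'rect': [116.4, 325.9, 73.6, 44.2], 'score': 0.65}]
soap [{'rect': [152.6, 165.7, 44.7, 26.9], 'score': 0.94}]
```

View pics/top.png

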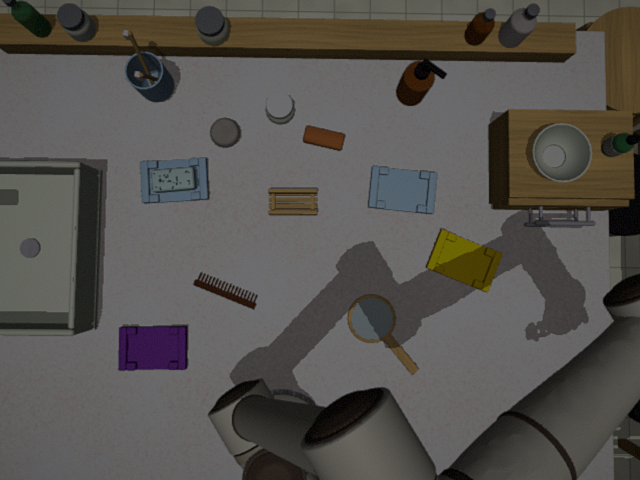

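The top view shows the rest upside down at about (293,201). The free pale blue dish is at (403,190), and the dish holding the soap is at (174,180). The yellow and purple look-alikes are separate. Next I measure the rest and the free dish.

```bash
cat > h.py <<'E'
import numpy as np, cv2
from scipy.spatial.transform import Rotation as R, Slerp
from bench import arm
def world(m,u,v,d):
    u,v,d=map(np.asarray,(u,v,d)); T=m["cam_to_world"]
    c=np.stack([(u-m["cx"])/m["fx"]*d,(v-m["cy"])/m["fy"]*d,d],-1)
    return c@T[:3,:3].T+T[:3,3]
def look(cam,name=None):
    m=arm.camera_model(cam); p,d=arm.get_image(cam)
    if name: cv2.imwrite(f"pics/{name}.png",p[:,:,::-1])
    uu,vv=np.meshgrid(np.arange(640),np.arange(480))
    W=world(m,uu,vv,d); W[d==0]=np.nan
    return p,W
def rect(P):
    # minAreaRect: centre, long, short, angle (deg) of long axis in world
    r=cv2.minAreaRect(P[:,:2].astype(np.float32)); b=cv2.boxPoints(r)
    e=[b[1]-b[0],b[2]-b[1]]; l=max(e,key=np.linalg.norm)
    a=np.degrees(np.arctan2(l[1],l[0]))%180
    return np.round(r[0],1),np.round(sorted(r[1]),1),round(float(a),2)
def blob(mask,seed):
    n,l=cv2.connectedComponents(mask.astype(np.uint8)); return l==l[seed[1],seed[0]]
def tilt(tau,psi):
    """tool rotation: tool down, tool y at heading psi deg; then turned by tau deg about tool y (world)"""
    y=np.array([np.cos(np.radians(psi)),np.sin(np.radians(psi)),0]); z=np.array([0,0,-1.]); x=np.cross(y,z)
    return R.from_rotvec(np.radians(tau)*y)*R.from_matrix(np.stack([x,y,z],1))
def rows(pos,rot,n,back=0.,start=None,grip=None):
    """n rows to TCP pos/rot from commanded start (default: measured); the point 'back' mm behind the TCP runs straight"""
    s=arm.read_state(); p0,r0=(s["position"],R.from_quat(s["ee_rot"])) if start is None else start
    b=np.array([0,0,-back]); q0=p0+r0.apply(b); q1=np.asarray(pos)+rot.apply(b)
    sl=Slerp([0,1],R.concatenate([r0,rot])); p,r=p0,r0
    for i in range(1,n+1):
        f=i/n; rn=sl(f); pn=q0+f*(q1-q0)-rn.apply(b)
        t=r.inv().apply(pn-p)/10; a=np.degrees((r.inv()*rn).as_rotvec())
        t=np.round(t,2);a=np.round(a,2)
        print("%d x %.2f y %.2f z %.2f ax %.2f ay %.2f az %.2f"%(i,*t,*a))
        p=p+r.apply(t*10); r=r*R.from_rotvec(np.radians(a))
    return p,r
E
python3 - <<'E'
from h import *
p,W=look("top"); z=W[...,2]
for n,s,lo,hi in [("rest",(293,190),15,60),("rest",(293,211),15,60),("dish",(375,170),4,40),("box",(500,190),20,600),("brush",(324,137),15,60),("dishfloor",(403,190),4,40)]:
    x,y=s; print(n,W[y,x])
hsv=cv2.cvtColor(p,cv2.COLOR_RGB2HSV)
print(hsv[190,403],hsv[190,293],hsv[195,293],hsv[170,375],hsv[240,293])
# dish colour
m=(abs(hsv[...,0].astype(int)-hsv[190,403,0])<8)&(hsv[...,1]>60)
b=blob(m,(403,190)); print("dish",b.sum(),rect(W[b&~np.isnan(z)]),np.nanpercentile(z[b],[5,50,95]))
roi=np.zeros_like(b); roi[175:225,255:330]=1
m=roi&(hsv[...,1]>60)&(z>4); print("rest",m.sum(),rect(W[m]),np.nanpercentile(z[m],[5,50,95]))
m=roi&(z>22); print("rest top",m.sum(),rect(W[m]),np.nanpercentile(z[m],[5,50,95]))
E
```

```text
rest [557.08926093 -18.54382702  32.7737026 ]
rest [509.41778812 -19.35882407  37.1461479 ]
dish [ 607.57171984 -204.3872964    16.44479517]
box [ 556.84689925 -468.74034596   77.63609132]
brush [678.42130862 -86.81914787  32.50492988]
dishfloor [ 563.56783414 -269.92549499    8.15954061]
[102  63 110] [ 19 130 102] [17 90 71] [103  64 111] [  0   2 109]
dish 2196 (array([ 563.8, -266.3]), array([ 94.6, 147.5]), 84.7) [ 5.33439585 10.61107947 20.8564559 ]
rest 1033 (array([531.6, -16.7]), array([ 55.6, 107.9]), 90.72) [ 5.84631334 15.48513541 38.9147397 ]
rest top 411 (array([531.6, -17.8]), array([ 55.6, 109.9]), 90.72) [30.77652479 36.17806052 40.72604113]
```

Run:
```python
from h import *
rows([531.6,-17,200],tilt(0,180.7),20)
```

```text
1 x -2.51 y 2.26 z 0.16 ax 0.00 ay 0.00 az -3.68
2 x -2.66 y 2.09 z 0.15 ax 0.01 ay 0.00 az -3.68
3 x -2.78 y 1.92 z 0.16 ax -0.00 ay 0.00 az -3.68
4 x -2.91 y 1.74 z 0.15 ax -0.00 ay 0.01 az -3.68
5 x -3.00 y 1.55 z 0.16 ax 0.00 ay -0.00 az -3.68
6 x -3.10 y 1.35 z 0.15 ax 0.01 ay -0.00 az -3.67
7 x -3.18 y 1.15 z 0.16 ax -0.00 ay 0.00 az -3.68
8 x -3.25 y 0.94 z 0.15 ax 0.00 ay 0.00 az -3.68
9 x -3.30 y 0.73 z 0.16 ax 0.00 ay 0.00 az -3.68
10 x -3.34 y 0.52 z 0.15 ax 0.01 ay 0.01 az -3.68
11 x -3.37 y 0.31 z 0.16 ax -0.00 ay -0.00 az -3.68
12 x -3.38 y 0.08 z 0.15 ax 0.00 ay -0.00 az -3.68
13 x -3.38 y -0.13 z 0.16 ax 0.00 ay -0.00 az -3.68
14 x -3.36 y -0.34 z 0.15 ax 0.01 ay 0.00 az -3.68
15 x -3.33 y -0.57 z 0.16 ax -0.00 ay 0.00 az -3.68
16 x -3.30 y -0.77 z 0.15 ax 0.00 ay 0.00 az -3.68
17 x -3.23 y -0.98 z 0.15 ax 0.00 ay 0.01 az -3.68
18 x -3.17 y -1.19 z 0.16 ax 0.01 ay -0.00 az -3.67
19 x -3.08 y -1.39 z 0.15 ax -0.00 ay -0.00 az -3.68
20 x -2.98 y -1.59 z 0.16 ax 0.00 ay 0.00 az -3.68
```

Call:
send_rows(
  targets=[
    {"x": -2.5, "y": 2.3, "z": 0.15, "az": -3.7},
    {"x": -2.7, "y": 2.1, "z": 0.15, "az": -3.7},
    {"x": -2.8, "y": 1.9, "z": 0.15, "az": -3.7},
    {"x": -2.9, "y": 1.7, "z": 0.15, "az": -3.7},
    {"x": -3.0, "y": 1.5, "z": 0.15, "az": -3.7},
  ],
)

```text
$.targets[0]: bad value
```

Call:
send_rows(
  targets=[
    {"x": -3.1, "y": 1.35, "z": 0.15, "az": -3.7},
    {"x": -3.2, "y": 1.15, "z": 0.15, "az": -3.7},
    {"x": -3.25, "y": 0.95, "z": 0.15, "az": -3.7},
    {"x": -3.3, "y": 0.7, "z": 0.15, "az": -3.7},
    {"x": -3.35, "y": 0.5, "z": 0.15, "az": -3.7},
  ],
)

```text
$.targets[0]: bad value
```

Call:
send_rows(
  targets=[
    {"x": -3.35, "y": 0.3, "z": 0.15, "az": -3.7},
    {"x": -3.4, "y": 0.1, "z": 0.15, "az": -3.7},
    {"x": -3.4, "y": -0.1, "z": 0.15, "az": -3.7},
    {"x": -3.35, "y": -0.35, "z": 0.15, "az": -3.7},
    {"x": -3.35, "y": -0.55, "z": 0.15, "az": -3.7},
  ],
)

```text
$.targets[0]: bad value
```

Call:
send_rows(
  targets=[
    {"x": -3.3, "y": -0.75, "z": 0.15, "az": -3.7},
    {"x": -3.2, "y": -1.0, "z": 0.15, "az": -3.7},
    {"x": -3.2, "y": -1.2, "z": 0.15, "az": -3.7},
    {"x": -3.1, "y": -1.4, "z": 0.15, "az": -3.7},
    {"x": -3.0, "y": -1.6, "z": 0.15, "az": -3.6},
  ],
)

```text
$.targets[0]: bad value
```

Run:
```python
from h import *
p,W=look("wrist","w1"); z=W[...,2]; s=arm.read_state(); print(s["position"],R.from_quat(s["ee_rot"]).as_matrix().round(3),s["joints"].round(3),s["clock"])
hsv=cv2.cvtColor(p,cv2.COLOR_RGB2HSV)
m=(z>25)&(z<45)&(hsv[...,1]>60)&(abs(W[...,0]-531)<70)&(abs(W[...,1]+17)<90)
print(m.sum()); print(rect(W[m]),np.percentile(z[m],[5,50,95]))
```

```text
[ 183.95572558 -597.12849056  230.93674861] [[-0.956 -0.294 -0.   ]
 [-0.294  0.956  0.001]
 [ 0.     0.001 -1.   ]] [-1.013  0.385  0.008 -0.    -1.194 -0.259] 0.3
0Traceback (most recent call last):
  File "<stdin>", line 5, in <module>
    return _quantile_unchecked(
        a, q, axis, out, overwrite_input, method, keepdims, weights)
    return _ureduce(a,
                    func=_quantile_ureduce_func,
    ...<5 lines>...
                    overwrite_input=overwrite_input,
                    method=method)
    r = func(a, **kwargs)
    result = _quantile(arr,
                       quantiles=q,
    ...<2 lines>...
                       out=out,
                       weights=wgt)
    slices_having_nans = np.isnan(arr[-1, ...])
                                  ~~~^^^^^^^^^
IndexError: index -1 is out of bounds for axis 0 with size 0
```

View pics/w1.png

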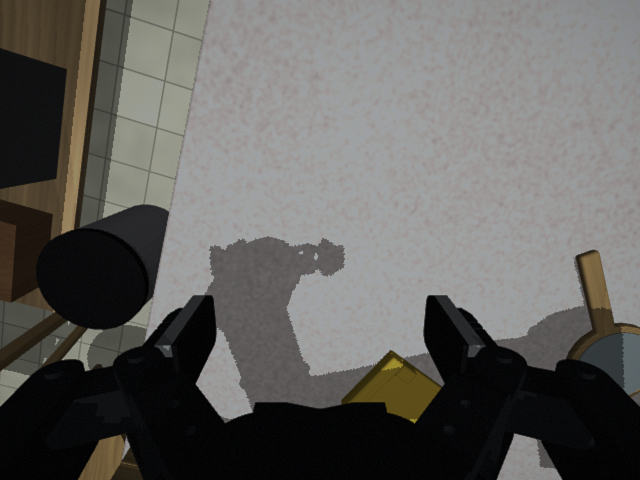

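The arm has not moved, because rows seem to need every key. The wrist view shows the open fingers at (190,350) and (460,350) over bare table, with part of the yellow dish at (390,385).

Call:
send_rows(
  targets=[
    {"gripper": -1, "ax": 0, "ay": 0, "x": -2.5, "y": 2.3, "z": 0.15, "az": -3.7},
    {"gripper": -1, "ax": 0, "ay": 0, "x": -2.7, "y": 2.1, "z": 0.15, "az": -3.7},
    {"gripper": -1, "ax": 0, "ay": 0, "x": -2.8, "y": 1.9, "z": 0.15, "az": -3.7},
    {"gripper": -1, "ax": 0, "ay": 0, "x": -2.9, "y": 1.7, "z": 0.15, "az": -3.7},
    {"gripper": -1, "ax": 0, "ay": 0, "x": -3.0, "y": 1.5, "z": 0.15, "az": -3.7},
  ],
)

```text
clock: 0.72
position: [272.0, -451.1, 223.7]
ee_rot: [-0.307, 0.952, -0.0, 0.0]
contact_force: [0.4, 0.6, 0.7]
gripper_width: 85.2
grasp_force: 0.0
```

Call:
send_rows(
  targets=[
    {"gripper": -1, "ax": 0, "ay": 0, "x": -3.1, "y": 1.35, "z": 0.15, "az": -3.7},
    {"gripper": -1, "ax": 0, "ay": 0, "x": -3.2, "y": 1.15, "z": 0.15, "az": -3.7},
    {"gripper": -1, "ax": 0, "ay": 0, "x": -3.25, "y": 0.95, "z": 0.15, "az": -3.7},
    {"gripper": -1, "ax": 0, "ay": 0, "x": -3.3, "y": 0.7, "z": 0.15, "az": -3.7},
    {"gripper": -1, "ax": 0, "ay": 0, "x": -3.35, "y": 0.5, "z": 0.15, "az": -3.7},
  ],
)

```text
clock: 1.13
position: [359.2, -305.9, 216.5]
ee_rot: [-0.456, 0.89, -0.0, 0.0]
contact_force: [-0.1, -0.6, 0.0]
gripper_width: 85.3
grasp_force: 0.0
```

Call:
send_rows(
  targets=[
    {"gripper": -1, "ax": 0, "ay": 0, "x": -3.35, "y": 0.3, "z": 0.15, "az": -3.7},
    {"gripper": -1, "ax": 0, "ay": 0, "x": -3.4, "y": 0.1, "z": 0.15, "az": -3.7},
    {"gripper": -1, "ax": 0, "ay": 0, "x": -3.4, "y": -0.1, "z": 0.15, "az": -3.7},
    {"gripper": -1, "ax": 0, "ay": 0, "x": -3.35, "y": -0.35, "z": 0.15, "az": -3.7},
    {"gripper": -1, "ax": 0, "ay": 0, "x": -3.35, "y": -0.55, "z": 0.15, "az": -3.7},
  ],
)

```text
clock: 1.55
position: [445.1, -159.9, 209.1]
ee_rot: [-0.594, 0.805, -0.0, 0.0]
contact_force: [0.2, -0.5, 0.6]
gripper_width: 85.1
grasp_force: 0.0
```

Call:
send_rows(
  targets=[
    {"gripper": -1, "ax": 0, "ay": 0, "x": -3.3, "y": -0.75, "z": 0.15, "az": -3.7},
    {"gripper": -1, "ax": 0, "ay": 0, "x": -3.2, "y": -1.0, "z": 0.15, "az": -3.7},
    {"gripper": -1, "ax": 0, "ay": 0, "x": -3.2, "y": -1.2, "z": 0.15, "az": -3.7},
    {"gripper": -1, "ax": 0, "ay": 0, "x": -3.1, "y": -1.4, "z": 0.15, "az": -3.7},
    {"gripper": -1, "ax": 0, "ay": 0, "x": -3.0, "y": -1.6, "z": 0.15, "az": -3.6},
  ],
)

```text
clock: 1.97
position: [531.5, -13.9, 201.5]
ee_rot: [0.715, -0.7, 0.0, -0.0]
contact_force: [0.2, -0.3, -0.3]
gripper_width: 85.5
grasp_force: 0.0
```

Run:
```python
from h import *
p,W=look("wrist","w2"); z=W[...,2]; s=arm.read_state(); print(s["position"],R.from_quat(s["ee_rot"]).as_matrix().round(3),s["joints"].round(3),s["clock"])
hsv=cv2.cvtColor(p,cv2.COLOR_RGB2HSV)
m=(z>25)&(z<45)&(hsv[...,1]>60)&(abs(W[...,0]-531)<70)&(abs(W[...,1]+17)<90)
print(m.sum())
if m.sum()>50: print(rect(W[m]),np.percentile(z[m],[5,50,95]))
```

```text
[534.99768498 -10.19996785 201.01916535] [[ 0.027 -1.     0.003]
 [-1.    -0.027  0.001]
 [-0.001 -0.003 -1.   ]] [ 0.284  0.256 -0.261  0.    -1.051 -0.257] 2.0167
2311
(array([532. , -18.6]), array([ 56. , 109.5]), 90.59) [32.86859699 35.29186417 36.52062302]
```

View pics/w2.png

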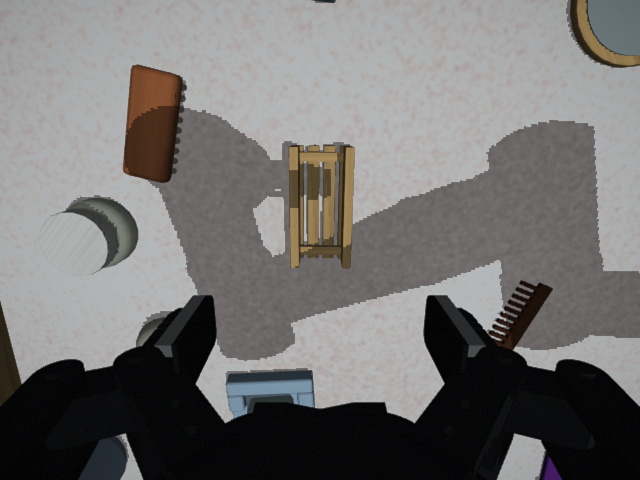

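The wrist view shows the upside-down rest at (322,205), with its trough up and runners at x 295 and 348, which matches the top-view measurement. The nail brush, jar and comb are clear of it. Next I check the camera body's clearance for a 45° tilt and plan the tilt.

Run:
```python
from h import *
s=arm.read_state(); T=arm.camera_model("wrist")["cam_to_world"]; r=R.from_quat(s["ee_rot"])
print("cam in tool",r.inv().apply(T[:3,3]-s["position"]).round(1))
c=np.array([532,-18.6,27]); rt=tilt(-45,180.6); print(rt.as_matrix().round(2))
# TCP so that the pad centre (24 behind) is at c, first 110 back along tool
A=c+rt.apply([0,0,24-110]); print(A)
st=rows(A,rt,8)
print("down"); e=rows(c+rt.apply([0,0,24]),rt,4,start=st); print(e[0])
```

```text
cam in tool [  72.4   -1.1 -142. ]
[[ 0.01 -1.   -0.01]
 [-0.71 -0.01  0.71]
 [-0.71  0.   -0.71]]
[532.63680158 -79.40784887  87.81118318]
1 x 0.86 y 0.06 z 1.41 ax 0.02 ay -5.62 az 0.12
2 x 1.00 y 0.05 z 1.33 ax 0.03 ay -5.62 az 0.13
3 x 1.13 y 0.06 z 1.21 ax 0.02 ay -5.62 az 0.12
4 x 1.24 y 0.05 z 1.11 ax 0.03 ay -5.62 az 0.12
5 x 1.34 y 0.05 z 0.97 ax 0.02 ay -5.62 az 0.13
6 x 1.43 y 0.05 z 0.84 ax 0.03 ay -5.62 az 0.12
7 x 1.50 y 0.04 z 0.70 ax 0.02 ay -5.62 az 0.12
8 x 1.57 y 0.05 z 0.55 ax 0.03 ay -5.62 az 0.12
down
1 x -0.00 y -0.00 z 2.75 ax -0.00 ay -0.00 az 0.00
2 x -0.00 y -0.00 z 2.75 ax -0.00 ay -0.00 az 0.00
3 x -0.00 y -0.00 z 2.75 ax -0.00 ay -0.00 az 0.00
4 x -0.00 y -0.00 z 2.75 ax -0.00 ay -0.00 az 0.00
[531.78047636  -1.60686351   9.98623451]
```

Call:
send_rows(
  targets=[
    {"gripper": -1, "x": 0.86, "y": 0.06, "z": 1.41, "ax": 0, "ay": -5.62, "az": 0.1},
    {"gripper": -1, "x": 1.0, "y": 0.05, "z": 1.33, "ax": 0, "ay": -5.62, "az": 0.1},
    {"gripper": -1, "x": 1.13, "y": 0.06, "z": 1.21, "ax": 0, "ay": -5.62, "az": 0.1},
    {"gripper": -1, "x": 1.24, "y": 0.05, "z": 1.1, "ax": 0, "ay": -5.62, "az": 0.1},
    {"gripper": -1, "x": 1.34, "y": 0.05, "z": 0.97, "ax": 0, "ay": -5.62, "az": 0.1},
  ],
)

```text
clock: 2.43
position: [529.7, -58.9, 131.3]
ee_rot: [0.689, -0.682, -0.174, -0.173]
contact_force: [0.1, -0.2, -0.9]
gripper_width: 85.3
grasp_force: 0.0
```

Call:
send_rows(
  targets=[
    {"gripper": -1, "x": 1.43, "y": 0.05, "z": 0.84, "ax": 0, "ay": -5.62, "az": 0.1},
    {"gripper": -1, "x": 1.5, "y": 0.05, "z": 0.7, "ax": 0, "ay": -5.62, "az": 0.1},
    {"gripper": -1, "x": 1.57, "y": 0.05, "z": 0.55, "ax": 0, "ay": -5.62, "az": 0.1},
    {"gripper": -1, "x": 0, "y": 0, "z": 0, "ax": 0, "ay": 0, "az": 0},
    {"gripper": -1, "x": 0, "y": 0, "z": 0, "ax": 0, "ay": 0, "az": 0},
  ],
)

```text
clock: 2.85
position: [526.5, -86.5, 85.3]
ee_rot: [-0.652, 0.654, 0.275, 0.267]
contact_force: [-1.0, 1.0, 0.3]
gripper_width: 85.5
grasp_force: 0.0
```

Run:
```python
from h import *
s=arm.read_state(); r=R.from_quat(s["ee_rot"]);print(s["position"],r.as_matrix().round(3),s["joints"].round(3),s["clock"])
rt=tilt(-45,180.6); c=np.array([532,-18.6,27]); e=rows(c+rt.apply([0,0,24]),rt,4)
```

```text
[526.48317166 -86.51763159  85.29231977] [[-0.007 -1.    -0.009]
 [-0.707 -0.001  0.707]
 [-0.707  0.011 -0.707]] [-0.319  0.592 -0.026 -0.756 -1.347  0.644] 2.85
1 x -0.17 y -0.16 z 2.83 ax 0.02 ay 0.01 az -0.20
2 x -0.17 y -0.15 z 2.83 ax 0.02 ay 0.01 az -0.20
3 x -0.17 y -0.16 z 2.83 ax 0.02 ay 0.01 az -0.21
4 x -0.17 y -0.16 z 2.83 ax 0.02 ay 0.00 az -0.20
```

Call:
send_rows(
  targets=[
    {"gripper": -1, "x": -0.35, "y": -0.35, "z": 2.0, "ax": 0, "ay": 0, "az": -0.5},
    {"gripper": -1, "x": -0.35, "y": -0.3, "z": 2.3, "ax": 0.1, "ay": 0, "az": -0.3},
    {"gripper": -1, "x": 0, "y": 0, "z": 3.0, "ax": 0, "ay": 0, "az": 0},
    {"gripper": -1, "x": 0, "y": 0, "z": 3.0, "ax": 0, "ay": 0, "az": 0},
    {"gripper": -1, "x": 0, "y": 0, "z": 1.0, "ax": 0, "ay": 0, "az": 0},
  ],
)

```text
clock: 3.27
position: [532.0, 3.8, 12.9]
ee_rot: [0.66, -0.647, -0.271, -0.27]
contact_force: [-0.8, -0.4, 0.8]
gripper_width: 85.4
grasp_force: 0.0
```

Call:
send_rows(
  targets=[
    {"gripper": -1, "x": 0, "y": 0, "z": 0, "ax": 0, "ay": 0, "az": 0},
    {"gripper": -1, "x": 0, "y": 0, "z": 0, "ax": 0, "ay": 0, "az": 0},
  ],
)

```text
clock: 3.43
position: [533.7, 0.3, 14.5]
ee_rot: [0.66, -0.647, -0.269, -0.27]
contact_force: [-0.4, 0.6, -0.5]
gripper_width: 85.4
grasp_force: 0.0
```

Run:
```python
from h import *
s=arm.read_state(); r=R.from_quat(s["ee_rot"]);print(s["position"],r.as_matrix().round(3),s["joints"].round(3),s["clock"])
rt=tilt(-45,180.6); c=np.array([532,-18.6,27]); e=rows(c+rt.apply([0,0,24]),rt,1)
```

```text
[5.33687398e+02 2.79681536e-01 1.44723175e+01] [[ 0.017 -1.    -0.006]
 [-0.709 -0.017  0.705]
 [-0.705 -0.008 -0.709]] [-0.189  0.662 -0.11  -0.853 -1.164  0.712] 3.4333
1 x 0.45 y 0.19 z 0.18 ax -0.08 ay -0.13 az 0.58
```

Call:
send_rows(
  targets=[
    {"gripper": -1, "x": 0.4, "y": 0.2, "z": 0.15, "ax": 0, "ay": 0, "az": 0.6},
    {"gripper": -1, "x": 0, "y": 0, "z": 0, "ax": 0, "ay": 0, "az": 0},
    {"gripper": 1, "x": 0, "y": 0, "z": 0, "ax": 0, "ay": 0, "az": 0},
    {"gripper": 1, "x": 0, "y": 0, "z": 0, "ax": 0, "ay": 0, "az": 0},
    {"gripper": 1, "x": 0, "y": 0, "z": 0, "ax": 0, "ay": 0, "az": 0},
  ],
)

```text
clock: 3.85
position: [531.6, -2.6, 10.0]
ee_rot: [0.655, -0.651, -0.271, -0.269]
contact_force: [0.1, 0.1, -0.7]
gripper_width: 55.3
grasp_force: 63.5
```

Call:
send_rows(
  targets=[
    {"gripper": 1, "x": 0, "y": 0, "z": 0, "ax": 0, "ay": 0, "az": 0},
    {"gripper": 1, "x": 0, "y": 0, "z": 0, "ax": 0, "ay": 0, "az": 0},
    {"gripper": 1, "x": 0, "y": 0, "z": 0, "ax": 0, "ay": 0, "az": 0},
  ],
)

```text
clock: 4.1
position: [531.7, -2.5, 9.9]
ee_rot: [0.656, -0.651, -0.271, -0.269]
contact_force: [-0.3, -4.5, 5.3]
gripper_width: 55.2
grasp_force: 64.1
```

Run:
```python
from h import *
s=arm.read_state(); r=R.from_quat(s["ee_rot"]);print(s["position"],r.as_matrix().round(3),s["gripper_width"],s["grasp_force"])
# rest centre held: (.,-18.6,18) ; pivot offset of rest centre from TCP in tool frame
c=np.array([s["position"][0]+.3,-18.6,18]); o=r.inv().apply(c-s["position"]); print("o",o)
up=s["position"]+[0,0,70]; st=rows(up,r,2)
rt=tilt(45,180.6)
cen=np.array([532,-40,110]); st=rows(cen-rt.apply(o),rt,14,back=-o[2],start=st)
```

```text
[531.670563    -2.48959356   9.93006606] [[ 0.004 -1.    -0.005]
 [-0.708 -0.006  0.706]
 [-0.706  0.    -0.708]] 55.16240104301233 64.08557171118446
o [  5.70851228  -0.19417705 -17.09193413]
1 x -2.47 y 0.00 z -2.48 ax 0.00 ay 0.00 az 0.00
2 x -2.47 y 0.00 z -2.48 ax 0.00 ay 0.00 az 0.00
1 x 0.23 y 0.00 z -0.19 ax 0.00 ay 6.42 az -0.02
2 x 0.25 y 0.00 z -0.18 ax 0.00 ay 6.43 az -0.02
3 x 0.27 y 0.00 z -0.18 ax 0.00 ay 6.42 az -0.01
4 x 0.28 y 0.00 z -0.17 ax 0.00 ay 6.42 az -0.02
5 x 0.30 y 0.00 z -0.15 ax 0.00 ay 6.43 az -0.02
6 x 0.32 y 0.01 z -0.14 ax 0.00 ay 6.42 az -0.02
7 x 0.33 y -0.00 z -0.13 ax 0.01 ay 6.42 az -0.02
8 x 0.35 y -0.00 z -0.11 ax -0.00 ay 6.43 az -0.01
9 x 0.35 y -0.00 z -0.09 ax -0.00 ay 6.42 az -0.02
10 x 0.36 y 0.00 z -0.07 ax -0.00 ay 6.42 az -0.02
11 x 0.37 y 0.00 z -0.06 ax -0.00 ay 6.43 az -0.02
12 x 0.37 y 0.00 z -0.03 ax -0.00 ay 6.42 az -0.02
13 x 0.38 y 0.00 z -0.02 ax 0.00 ay 6.42 az -0.02
14 x 0.37 y 0.01 z 0.01 ax 0.00 ay 6.43 az -0.01
```

Call:
send_rows(
  targets=[
    {"gripper": 1, "x": -2.5, "y": 0, "z": -2.5, "ax": 0, "ay": 0, "az": 0},
    {"gripper": 1, "x": -2.5, "y": 0, "z": -2.5, "ax": 0, "ay": 0, "az": 0},
    {"gripper": 1, "x": 0.2, "y": 0, "z": -0.2, "ax": 0, "ay": 6.4, "az": 0},
    {"gripper": 1, "x": 0.25, "y": 0, "z": -0.2, "ax": 0, "ay": 6.4, "az": 0},
    {"gripper": 1, "x": 0.25, "y": 0, "z": -0.2, "ax": 0, "ay": 6.4, "az": 0},
  ],
)

```text
clock: 4.52
position: [532.0, -11.7, 80.9]
ee_rot: [0.691, -0.688, -0.156, -0.156]
contact_force: [-0.6, 0.3, -2.7]
gripper_width: 55.1
grasp_force: 63.7
```

Call:
send_rows(
  targets=[
    {"gripper": 1, "x": 0.3, "y": 0, "z": -0.15, "ax": 0, "ay": 6.4, "az": 0},
    {"gripper": 1, "x": 0.3, "y": 0, "z": -0.15, "ax": 0, "ay": 6.4, "az": 0},
    {"gripper": 1, "x": 0.3, "y": 0, "z": -0.15, "ax": 0, "ay": 6.4, "az": 0},
    {"gripper": 1, "x": 0.35, "y": 0, "z": -0.1, "ax": 0, "ay": 6.4, "az": 0},
    {"gripper": 1, "x": 0.35, "y": 0, "z": -0.1, "ax": 0, "ay": 6.4, "az": 0},
  ],
)

```text
clock: 4.93
position: [531.3, -27.0, 83.4]
ee_rot: [0.709, -0.703, 0.04, 0.04]
contact_force: [-0.4, -1.5, -1.4]
gripper_width: 55.2
grasp_force: 63.7
```

Call:
send_rows(
  targets=[
    {"gripper": 1, "x": 0.35, "y": 0, "z": -0.1, "ax": 0, "ay": 6.4, "az": 0},
    {"gripper": 1, "x": 0.35, "y": 0, "z": -0.05, "ax": 0, "ay": 6.4, "az": 0},
    {"gripper": 1, "x": 0.35, "y": 0, "z": -0.05, "ax": 0, "ay": 6.4, "az": 0},
    {"gripper": 1, "x": 0.35, "y": 0, "z": 0, "ax": 0, "ay": 6.4, "az": 0},
    {"gripper": 1, "x": 0.35, "y": 0, "z": 0, "ax": 0, "ay": 6.4, "az": 0},
  ],
)

```text
clock: 5.35
position: [531.0, -43.5, 90.7]
ee_rot: [0.67, -0.665, 0.234, 0.233]
contact_force: [0.1, -0.3, -1.6]
gripper_width: 55.1
grasp_force: 63.7
```

Call:
send_rows(
  targets=[
    {"gripper": 1, "x": 0.35, "y": 0, "z": 0, "ax": 0, "ay": 6.4, "az": 0},
    {"gripper": 1, "x": 0, "y": 0, "z": 0, "ax": 0, "ay": 0, "az": 0},
    {"gripper": 1, "x": 0, "y": 0, "z": 0, "ax": 0, "ay": 0, "az": 0},
  ],
)

```text
clock: 5.6
position: [530.7, -46.2, 91.3]
ee_rot: [0.657, -0.651, 0.268, 0.269]
contact_force: [-0.2, -0.5, -2.2]
gripper_width: 55.1
grasp_force: 63.8
```

Run:
```python
from h import *
look("scene","s1")
s=arm.read_state(); r=R.from_quat(s["ee_rot"]);print(s["position"],r.as_matrix().round(3),s["gripper_width"],s["grasp_force"],s["joints"].round(2))
o=np.array([5.7,-.2,-17.1]); print("rest centre",s["position"]+r.apply(o))
rt=tilt(45,180.6); print("dtilt",np.degrees((rt*r.inv()).as_rotvec()))
rows(np.array([532,-40,56.5])-rt.apply(o),rt,3)
```

```text
[531.03575178 -46.50059562  92.09410943] [[ 0.007 -1.     0.002]
 [-0.713 -0.006 -0.701]
 [ 0.701  0.003 -0.713]] 55.207639267806194 63.784243600639456 [ 0.49  0.51 -0.67  0.82 -1.   -1.17]
rest centre [531.2394702  -38.57171817 108.28149345]
dtilt [-0.47205647 -0.18943004  0.24887796]
1 x -1.17 y -0.03 z 1.27 ax 0.10 ay 0.16 az -0.02
2 x -1.18 y -0.04 z 1.26 ax 0.10 ay 0.16 az -0.01
3 x -1.18 y -0.03 z 1.26 ax 0.11 ay 0.15 az -0.02
```

View pics/s1.png

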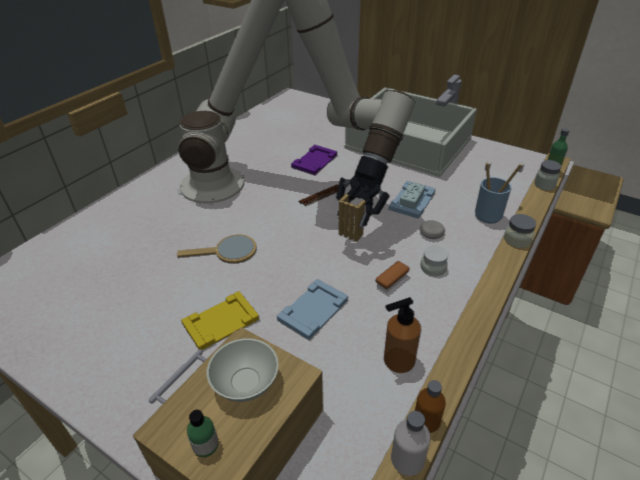

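The scene view shows the rest held upright on end at (350,218), slats facing the free dish. I lower it and release it.

Call:
send_rows(
  targets=[
    {"gripper": 1, "x": -1.2, "y": -0.05, "z": 1.25, "ax": 0.1, "ay": 0.2, "az": 0},
    {"gripper": 1, "x": -1.2, "y": -0.05, "z": 1.25, "ax": 0.1, "ay": 0.2, "az": 0},
    {"gripper": 1, "x": -1.1, "y": 0, "z": 1.2, "ax": 0.1, "ay": 0.1, "az": 0},
    {"gripper": 1, "x": 0, "y": 0, "z": 0, "ax": 0, "ay": 0, "az": 0},
    {"gripper": 1, "x": 0, "y": 0, "z": 0, "ax": 0, "ay": 0, "az": 0},
  ],
)

```text
clock: 6.07
position: [532.4, -48.6, 42.3]
ee_rot: [0.656, -0.651, 0.273, 0.269]
contact_force: [-0.1, 0.0, -1.6]
gripper_width: 54.8
grasp_force: 63.8
```

Run:
```python
from h import *
s=arm.read_state(); r=R.from_quat(s["ee_rot"]);print(s["position"],r.as_matrix().round(3),s["contact_force"])
o=np.array([5.7,-.2,-17.1]); print("rest centre",s["position"]+r.apply(o))
rt=tilt(45,180.6); print("dtilt",np.degrees((rt*r.inv()).as_rotvec()))
```

```text
[532.40672523 -48.64990455  42.34828374] [[ 0.004 -1.     0.007]
 [-0.706 -0.008 -0.708]
 [ 0.708 -0.002 -0.706]] [-0.13693407  0.01929325 -1.58387783]
rest centre [532.50780225 -40.56747744  58.46051995]
dtilt [0.07109257 0.11531203 0.12731808]
```

Call:
send_rows(
  targets=[
    {"gripper": 1, "x": -0.15, "y": 0, "z": 0.15, "ax": 0, "ay": 0, "az": 0},
    {"gripper": 1, "x": -0.05, "y": 0, "z": 0.05, "ax": 0, "ay": 0, "az": 0},
    {"gripper": 1, "x": -0.03, "y": 0, "z": 0.03, "ax": 0, "ay": 0, "az": 0},
    {"gripper": 1, "x": 0, "y": 0, "z": 0, "ax": 0, "ay": 0, "az": 0},
  ],
)

```text
clock: 6.4
position: [532.9, -47.9, 39.7]
ee_rot: [0.656, -0.65, 0.274, 0.269]
contact_force: [-0.1, -0.1, 2.1]
gripper_width: 55.4
grasp_force: 64.1
```

Call:
send_rows(
  targets=[
    {"gripper": 1, "x": -0.03, "y": 0, "z": 0.03, "ax": 0, "ay": 0, "az": 0},
    {"gripper": 1, "x": 0, "y": 0, "z": 0, "ax": 0, "ay": 0, "az": 0},
  ],
)

```text
clock: 6.57
position: [533.0, -47.8, 39.7]
ee_rot: [0.656, -0.65, 0.274, 0.269]
contact_force: [-1.5, 1.8, 4.7]
gripper_width: 55.6
grasp_force: 64.7
```

Call:
send_rows(
  targets=[
    {"gripper": -1, "x": 0, "y": 0, "z": 0, "ax": 0, "ay": 0, "az": 0},
    {"gripper": -1, "x": 0, "y": 0, "z": 0, "ax": 0, "ay": 0, "az": 0},
    {"gripper": -1, "x": 0, "y": 0, "z": 0, "ax": 0, "ay": 0, "az": 0},
    {"gripper": -1, "x": 0, "y": 0, "z": 0, "ax": 0, "ay": 0, "az": 0},
    {"gripper": -1, "x": 0, "y": 0, "z": -1.0, "ax": 0, "ay": 0, "az": 0},
  ],
)

```text
clock: 6.98
position: [531.2, -42.3, 44.6]
ee_rot: [0.655, -0.65, 0.273, 0.271]
contact_force: [0.4, -0.2, -0.3]
gripper_width: 85.4
grasp_force: 0.0
```

Call:
send_rows(
  targets=[
    {"gripper": -1, "x": 0, "y": 0, "z": -3, "ax": 0, "ay": 0, "az": 0},
    {"gripper": -1, "x": 0, "y": 0, "z": -4, "ax": 0, "ay": 0, "az": 0},
    {"gripper": -1, "x": 0, "y": 0, "z": -4, "ax": 0, "ay": 0, "az": 0},
    {"gripper": -1, "x": 0, "y": 0, "z": -3, "ax": 0, "ay": 0, "az": 0},
    {"gripper": -1, "x": 0, "y": 0, "z": 0, "ax": 0, "ay": 0, "az": 0},
  ],
)

```text
clock: 7.4
position: [534.7, 63.9, 148.0]
ee_rot: [0.657, -0.65, 0.275, 0.263]
contact_force: [0.3, 0.3, -0.3]
gripper_width: 85.5
grasp_force: 0.0
```

Run:
```python
from h import *
p,W=look("wrist","w3"); z=W[...,2]; s=arm.read_state(); r=R.from_quat(s["ee_rot"]); print(s["position"],s["clock"])
hsv=cv2.cvtColor(p,cv2.COLOR_RGB2HSV)
q=(hsv[...,1]>60)&(abs(W[...,0]-531)<60)&(abs(W[...,1]+40)<60)
m=q&(z>100)&(z<120); print(m.sum()); 
if m.sum()>50: print(rect(W[m]),np.percentile(z[m],[5,50,95]))
# move: swing over: TCP first to above, vertical, then tilt -45 on the -y side
y0=-40.6; rt0=tilt(0,180.6); rt=tilt(-45,180.6)
st=rows([532,y0,250],rt0,7); print()
# pad centre target: height 55, 26 from feet; feet face is at y0+18 -> y0-8
c=np.array([532.5,y0-8,55]); print("pad target",c); A=c+rt.apply([0,0,24-135]); print(A)
rows(A,rt,8,start=st)
```

```text
[532.83279641  61.37176975 145.84205095] 7.45
2301
(array([534.3, -38.7]), array([37.2, 55.6]), 0.81) [101.50342868 108.53066141 109.93194345]
1 x 2.08 y 0.02 z -0.03 ax -0.07 ay -6.42 az -0.00
2 x 2.07 y 0.02 z -0.25 ax -0.06 ay -6.41 az -0.00
3 x 2.02 y 0.02 z -0.49 ax -0.07 ay -6.42 az -0.00
4 x 1.96 y 0.03 z -0.71 ax -0.06 ay -6.42 az -0.00
5 x 1.87 y 0.02 z -0.93 ax -0.07 ay -6.42 az -0.00
6 x 1.75 y 0.02 z -1.12 ax -0.06 ay -6.41 az -0.00
7 x 1.61 y 0.03 z -1.32 ax -0.07 ay -6.42 az -0.00

pad target [532.5 -48.6  55. ]
[ 533.32191832 -127.08454912  133.48885271]
1 x 1.08 y -0.01 z 1.46 ax 0.00 ay -5.62 az -0.00
2 x 1.22 y -0.00 z 1.34 ax 0.00 ay -5.63 az -0.00
3 x 1.34 y -0.01 z 1.22 ax 0.00 ay -5.62 az -0.00
4 x 1.46 y -0.00 z 1.08 ax 0.00 ay -5.63 az -0.00
5 x 1.56 y -0.01 z 0.93 ax 0.00 ay -5.62 az -0.00
6 x 1.64 y -0.00 z 0.77 ax 0.00 ay -5.63 az -0.00
7 x 1.71 y -0.01 z 0.62 ax 0.00 ay -5.62 az -0.00
8 x 1.76 y -0.00 z 0.44 ax 0.00 ay -5.63 az -0.00
```

View pics/w3.png

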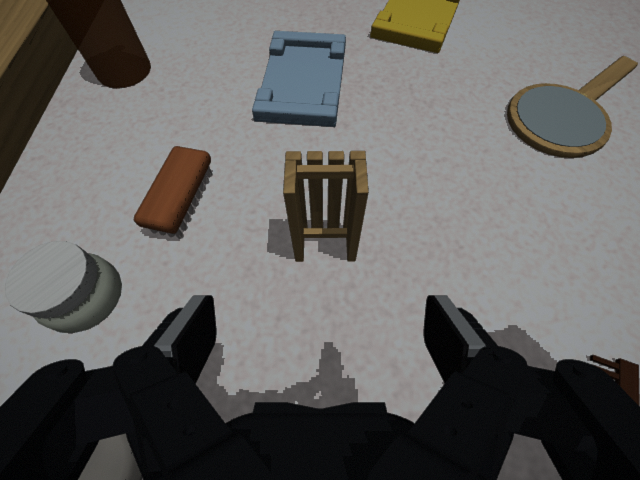

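The wrist view shows the rest standing steady at (325,205) with its runners toward the gripper. The free dish is behind it at (300,78). I swing over to its far side.

Call:
send_rows(
  targets=[
    {"gripper": -1, "x": 2.1, "y": 0, "z": 0, "ax": -0.1, "ay": -6.4, "az": 0},
    {"gripper": -1, "x": 2.1, "y": 0, "z": -0.25, "ax": -0.1, "ay": -6.4, "az": 0},
    {"gripper": -1, "x": 2.0, "y": 0, "z": -0.5, "ax": 0, "ay": -6.4, "az": 0},
    {"gripper": -1, "x": 1.95, "y": 0, "z": -0.7, "ax": -0.1, "ay": -6.4, "az": 0},
    {"gripper": -1, "x": 1.85, "y": 0, "z": -0.95, "ax": 0, "ay": -6.4, "az": 0},
  ],
)

```text
clock: 7.87
position: [530.6, -15.6, 218.7]
ee_rot: [0.705, -0.7, 0.078, 0.08]
contact_force: [0.1, -0.7, -0.1]
gripper_width: 85.6
grasp_force: 0.0
```

Call:
send_rows(
  targets=[
    {"gripper": -1, "x": 1.75, "y": 0, "z": -1.1, "ax": -0.1, "ay": -6.4, "az": 0},
    {"gripper": -1, "x": 1.6, "y": 0, "z": -1.3, "ax": -0.1, "ay": -6.4, "az": 0},
    {"gripper": -1, "x": 1.1, "y": 0, "z": 1.45, "ax": 0, "ay": -5.6, "az": 0},
    {"gripper": -1, "x": 1.2, "y": 0, "z": 1.35, "ax": 0, "ay": -5.6, "az": 0},
    {"gripper": -1, "x": 1.35, "y": 0, "z": 1.2, "ax": 0, "ay": -5.6, "az": 0},
  ],
)

```text
clock: 8.28
position: [531.4, -77.0, 204.8]
ee_rot: [0.701, -0.698, -0.105, -0.101]
contact_force: [0.3, -0.2, -0.9]
gripper_width: 85.2
grasp_force: 0.0
```

Call:
send_rows(
  targets=[
    {"gripper": -1, "x": 1.45, "y": 0, "z": 1.1, "ax": 0, "ay": -5.6, "az": 0},
    {"gripper": -1, "x": 1.55, "y": 0, "z": 0.95, "ax": 0, "ay": -5.6, "az": 0},
    {"gripper": -1, "x": 1.65, "y": 0, "z": 0.8, "ax": 0, "ay": -5.6, "az": 0},
    {"gripper": -1, "x": 1.7, "y": 0, "z": 0.6, "ax": 0, "ay": -5.6, "az": 0},
    {"gripper": -1, "x": 1.75, "y": 0, "z": 0.45, "ax": 0, "ay": -5.6, "az": 0},
  ],
)

```text
clock: 8.7
position: [531.2, -131.6, 131.1]
ee_rot: [0.654, -0.653, -0.272, -0.267]
contact_force: [1.3, 0.1, -0.2]
gripper_width: 85.5
grasp_force: 0.0
```

Call:
send_rows(
  targets=[
    {"gripper": -1, "x": 0, "y": 0, "z": 0, "ax": 0, "ay": 0, "az": 0},
    {"gripper": -1, "x": 0, "y": 0, "z": 0, "ax": 0, "ay": 0, "az": 0},
    {"gripper": -1, "x": 0, "y": 0, "z": 0, "ax": 0, "ay": 0, "az": 0},
  ],
)

```text
clock: 8.95
position: [531.4, -130.6, 131.5]
ee_rot: [0.655, -0.654, -0.271, -0.264]
contact_force: [0.5, 0.1, 0.2]
gripper_width: 85.6
grasp_force: 0.0
```

Run:
```python
from h import *
p,W=look("wrist","w4"); z=W[...,2]; s=arm.read_state(); r=R.from_quat(s["ee_rot"]); print(s["position"],r.as_matrix().round(3),s["clock"])
hsv=cv2.cvtColor(p,cv2.COLOR_RGB2HSV)
q=(hsv[...,1]>60)&(abs(W[...,0]-531)<60)&(abs(W[...,1]+40)<60)
m=q&(z>25)&(z<120); print(m.sum()); 
if m.sum()>50: print(rect(W[m]),np.percentile(z[m],[5,50,99]), np.percentile(W[m][:,1],[2,10,50]))
rt=tilt(-45,180.8); c=np.array([534,-47.5,55])
rows(c+rt.apply([0,0,24]),rt,4)
```

```text
[ 531.89088651 -129.93067563  132.83447488] [[ 0.001 -1.    -0.009]
 [-0.714 -0.007  0.7  ]
 [-0.7    0.005 -0.714]] 9.0
7000
(array([534. , -41.5]), array([36.5, 55.7]), 1.79) [ 30.85753726  77.51767315 109.7526971 ] [-58.7155871  -58.20121452 -57.265271  ]
1 x -0.12 y -0.08 z 3.43 ax -0.02 ay -0.15 az -0.13
2 x -0.10 y -0.07 z 3.43 ax -0.01 ay -0.15 az -0.12
3 x -0.10 y -0.08 z 3.44 ax -0.02 ay -0.15 az -0.13
4 x -0.09 y -0.08 z 3.43 ax -0.02 ay -0.14 az -0.12
```

Call:
send_rows(
  targets=[
    {"gripper": -1, "x": -0.2, "y": -0.2, "z": 3.0, "ax": 0, "ay": -0.3, "az": -0.3},
    {"gripper": -1, "x": -0.2, "y": -0.1, "z": 3.5, "ax": 0, "ay": -0.3, "az": -0.2},
    {"gripper": -1, "x": 0, "y": 0, "z": 3.5, "ax": 0, "ay": 0, "az": 0},
    {"gripper": -1, "x": 0, "y": 0, "z": 3.0, "ax": 0, "ay": 0, "az": 0},
    {"gripper": -1, "x": 0, "y": 0, "z": 0.6, "ax": 0, "ay": 0, "az": 0},
  ],
)

```text
clock: 9.42
position: [531.9, -26.4, 38.0]
ee_rot: [0.658, -0.648, -0.275, -0.268]
contact_force: [-0.2, 0.2, -0.7]
gripper_width: 85.3
grasp_force: 0.0
```

Call:
send_rows(
  targets=[
    {"gripper": -1, "x": 0, "y": 0, "z": 0, "ax": 0, "ay": 0, "az": 0},
    {"gripper": -1, "x": 0, "y": 0, "z": 0, "ax": 0, "ay": 0, "az": 0},
    {"gripper": -1, "x": 0, "y": 0, "z": 0, "ax": 0, "ay": 0, "az": 0},
  ],
)

```text
clock: 9.67
position: [535.1, -32.0, 40.7]
ee_rot: [0.659, -0.648, -0.271, -0.27]
contact_force: [-0.3, 0.1, 0.4]
gripper_width: 84.9
grasp_force: 0.0
```

Run:
```python
from h import *
s=arm.read_state(); print(s["position"],s["contact_force"])
rt=tilt(-45,180.8); c=np.array([534,-48.2,55])
rows(c+rt.apply([0,0,24]),rt,1)
```

```text
[535.13956292 -31.98016662  40.73027287] [-0.31466165  0.09748186  0.37759117]
1 x 0.14 y 0.14 z 0.24 ax -0.20 ay -0.05 az 0.19
```

Call:
send_rows(
  targets=[
    {"gripper": -1, "x": 0.15, "y": 0.15, "z": 0.25, "ax": -0.2, "ay": 0, "az": 0.2},
    {"gripper": -1, "x": 0, "y": 0, "z": 0, "ax": 0, "ay": 0, "az": 0},
    {"gripper": 1, "x": 0, "y": 0, "z": 0, "ax": 0, "ay": 0, "az": 0},
    {"gripper": 1, "x": 0, "y": 0, "z": 0, "ax": 0, "ay": 0, "az": 0},
    {"gripper": 1, "x": 0, "y": 0, "z": 0, "ax": 0, "ay": 0, "az": 0},
  ],
)

```text
clock: 10.08
position: [532.8, -31.3, 36.3]
ee_rot: [0.657, -0.649, -0.274, -0.268]
contact_force: [0.2, 0.9, -0.6]
gripper_width: 55.7
grasp_force: 63.3
```

Call:
send_rows(
  targets=[
    {"gripper": 1, "x": 0, "y": 0, "z": 0, "ax": 0, "ay": 0, "az": 0},
    {"gripper": 1, "x": 0, "y": 0, "z": 0, "ax": 0, "ay": 0, "az": 0},
  ],
)

```text
clock: 10.25
position: [532.8, -31.2, 36.3]
ee_rot: [0.657, -0.649, -0.274, -0.268]
contact_force: [-0.2, -1.9, 3.2]
gripper_width: 55.4
grasp_force: 63.4
```

Run:
```python
from h import *
s=arm.read_state(); r=R.from_quat(s["ee_rot"]); print(s["position"],r.as_matrix().round(3),s["gripper_width"],s["grasp_force"])
# rest centre (mid of 36 mm): y=-40.2, z=55 ; keep for later
o=r.inv().apply(np.array([s["position"][0],-40.2,55])-s["position"]); o[1]=0; print("o",o)
np.save("o.npy",o); up=s["position"]+[0,0,100]
st=rows(up,r,3); print()
# dish heading of long axis 84.7 -> tool y heading 174.7
rt=tilt(45,174.7); st=rows(np.array([563.8,-266.3,130])-rt.apply(o),rt,16,back=-o[2],start=st); print(st[0])
```

```text
[532.82959465 -31.21871797  36.27407693] [[ 0.007 -1.    -0.011]
 [-0.707 -0.013  0.707]
 [-0.707  0.003 -0.707]] 55.363476980611175 63.39065909385681
o [ -6.89844716   0.         -19.58834827]
1 x -2.36 y 0.01 z -2.36 ax 0.00 ay 0.00 az 0.00
2 x -2.36 y 0.01 z -2.35 ax 0.00 ay 0.00 az 0.00
3 x -2.35 y 0.01 z -2.36 ax 0.00 ay 0.00 az 0.00

1 x 1.26 y -0.17 z -0.94 ax 0.01 ay 5.62 az 0.42
2 x 1.34 y -0.18 z -0.84 ax 0.02 ay 5.62 az 0.42
3 x 1.42 y -0.19 z -0.72 ax 0.01 ay 5.62 az 0.42
4 x 1.48 y -0.20 z -0.59 ax 0.01 ay 5.62 az 0.42
5 x 1.53 y -0.20 z -0.47 ax 0.02 ay 5.62 az 0.42
6 x 1.57 y -0.22 z -0.33 ax 0.01 ay 5.62 az 0.41
7 x 1.59 y -0.23 z -0.19 ax 0.01 ay 5.62 az 0.42
8 x 1.60 y -0.24 z -0.06 ax 0.02 ay 5.62 az 0.42
9 x 1.59 y -0.24 z 0.08 ax 0.01 ay 5.62 az 0.42
10 x 1.58 y -0.26 z 0.21 ax 0.01 ay 5.62 az 0.42
11 x 1.55 y -0.27 z 0.35 ax 0.02 ay 5.62 az 0.42
12 x 1.50 y -0.28 z 0.49 ax 0.01 ay 5.62 az 0.42
13 x 1.45 y -0.29 z 0.61 ax 0.01 ay 5.62 az 0.42
14 x 1.38 y -0.29 z 0.72 ax 0.02 ay 5.62 az 0.42
15 x 1.30 y -0.31 z 0.85 ax 0.01 ay 5.62 az 0.42
16 x 1.20 y -0.31 z 0.94 ax 0.01 ay 5.62 az 0.42
[ 562.09688525 -284.91608721  121.0002433 ]
```

Call:
send_rows(
  targets=[
    {"gripper": 1, "x": -2.4, "y": 0, "z": -2.4, "ax": 0, "ay": 0, "az": 0},
    {"gripper": 1, "x": -2.4, "y": 0, "z": -2.4, "ax": 0, "ay": 0, "az": 0},
    {"gripper": 1, "x": -2.3, "y": 0, "z": -2.3, "ax": 0, "ay": 0, "az": 0},
    {"gripper": 1, "x": 1.25, "y": -0.17, "z": -0.95, "ax": 0, "ay": 5.6, "az": 0.4},
    {"gripper": 1, "x": 1.35, "y": -0.18, "z": -0.85, "ax": 0, "ay": 5.6, "az": 0.4},
  ],
)

```text
clock: 10.67
position: [537.7, -63.6, 133.7]
ee_rot: [-0.676, 0.678, 0.207, 0.201]
contact_force: [-0.8, -0.1, -2.1]
gripper_width: 55.7
grasp_force: 63.7
```

Call:
send_rows(
  targets=[
    {"gripper": 1, "x": 1.4, "y": -0.2, "z": -0.7, "ax": 0, "ay": 5.6, "az": 0.4},
    {"gripper": 1, "x": 1.5, "y": -0.2, "z": -0.6, "ax": 0, "ay": 5.6, "az": 0.4},
    {"gripper": 1, "x": 1.55, "y": -0.2, "z": -0.45, "ax": 0, "ay": 5.6, "az": 0.4},
    {"gripper": 1, "x": 1.55, "y": -0.2, "z": -0.35, "ax": 0, "ay": 5.6, "az": 0.4},
    {"gripper": 1, "x": 1.6, "y": -0.25, "z": -0.2, "ax": 0, "ay": 5.6, "az": 0.4},
  ],
)

```text
clock: 11.08
position: [546.3, -142.1, 124.1]
ee_rot: [-0.695, 0.717, 0.043, 0.027]
contact_force: [-1.0, -0.5, -2.9]
gripper_width: 55.1
grasp_force: 63.7
```

Call:
send_rows(
  targets=[
    {"gripper": 1, "x": 1.6, "y": -0.25, "z": -0.05, "ax": 0, "ay": 5.6, "az": 0.4},
    {"gripper": 1, "x": 1.6, "y": -0.25, "z": 0.1, "ax": 0, "ay": 5.6, "az": 0.4},
    {"gripper": 1, "x": 1.6, "y": -0.25, "z": 0.2, "ax": 0, "ay": 5.6, "az": 0.4},
    {"gripper": 1, "x": 1.55, "y": -0.25, "z": 0.35, "ax": 0, "ay": 5.6, "az": 0.4},
    {"gripper": 1, "x": 1.5, "y": -0.3, "z": 0.5, "ax": 0, "ay": 5.6, "az": 0.4},
  ],
)

```text
clock: 11.5
position: [555.5, -221.8, 119.7]
ee_rot: [-0.673, 0.714, -0.126, -0.149]
contact_force: [-1.4, -1.6, -0.8]
gripper_width: 55.2
grasp_force: 63.7
```

Call:
send_rows(
  targets=[
    {"gripper": 1, "x": 1.45, "y": -0.3, "z": 0.6, "ax": 0, "ay": 5.6, "az": 0.4},
    {"gripper": 1, "x": 1.4, "y": -0.3, "z": 0.7, "ax": 0, "ay": 5.6, "az": 0.4},
    {"gripper": 1, "x": 1.3, "y": -0.3, "z": 0.85, "ax": 0, "ay": 5.6, "az": 0.4},
    {"gripper": 1, "x": 0, "y": 0, "z": 0, "ax": 0, "ay": 0, "az": 0},
    {"gripper": 1, "x": 0, "y": 0, "z": 0, "ax": 0, "ay": 0, "az": 0},
  ],
)

```text
clock: 11.92
position: [559.8, -269.4, 118.5]
ee_rot: [-0.64, 0.692, -0.221, -0.249]
contact_force: [-0.8, -0.2, -1.3]
gripper_width: 55.0
grasp_force: 63.8
```

Run:
```python
from h import *
p,W=look("wrist","w5"); s=arm.read_state(); r=R.from_quat(s["ee_rot"]); print(s["position"],r.as_matrix().round(3),s["clock"],s["joints"].round(2))
o=np.load("o.npy"); print("rest",s["position"]+r.apply(o))
p2,W2=look("top")
cv2.imwrite("pics/t5.png",cv2.resize(p2[140:260,330:490,::-1],(800,600),interpolation=cv2.INTER_CUBIC))
```

```text
[ 560.77497469 -269.26366294  119.55952845] [[-0.058 -0.996 -0.06 ]
 [-0.776  0.083 -0.625]
 [ 0.628  0.01  -0.778]] 11.9667 [ 0.01  0.48 -0.6   0.97 -0.86 -0.88]
rest [ 562.36190521 -251.6680822   130.47599083]
```

View pics/w5.png

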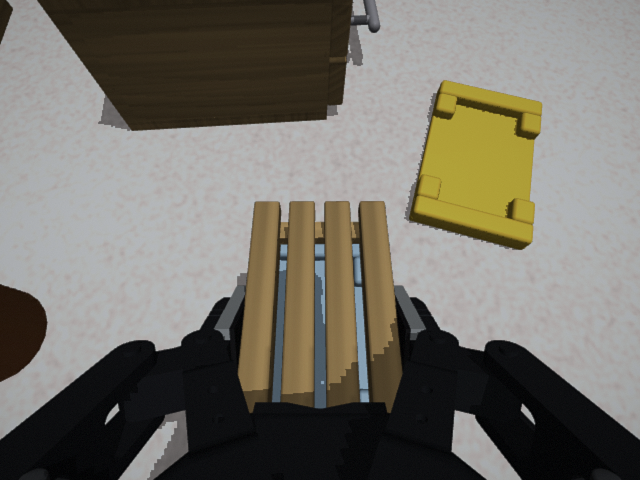

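The wrist view shows the held rest, slats up, at (320,300), with the free dish visible through the gaps below it. I fit the dish pose by its outline in the clear earlier pictures (w3 and top).

```bash
cat > fit.py <<'E'
from h import *
from scipy.optimize import minimize
def proj(m,P,T):
    c=(P-T[:3,3])@T[:3,:3]; return np.stack([m["fx"]*c[:,0]/c[:,2]+m["cx"],m["fy"]*c[:,1]/c[:,2]+m["cy"]],-1)
def fitbox(img,seed,m,T,x0,L=(150,96,18),hue=103):
    hsv=cv2.cvtColor(img,cv2.COLOR_BGR2HSV); k=(abs(hsv[...,0].astype(int)-hue)<10)&(hsv[...,1]>45)
    b=blob(k,seed).astype(np.uint8); c,_=cv2.findContours(b,0,1); h=cv2.convexHull(np.vstack(c)).reshape(-1,2)
    S=8; f=lambda pts:cv2.convexHull(np.round(pts*1).astype(np.float32))
    A=f(h.astype(float)); 
    mask=np.zeros((480,640),np.uint8); cv2.fillConvexPoly(mask,h.astype(np.int32),1); area=mask.sum()
    vv,uu=np.nonzero(cv2.dilate(mask,np.ones((9,9))));
    M=mask[vv,uu]
    G=np.array([[a,b_,z] for a in(-.5,.5) for b_ in(-.5,.5) for z in(0,1)])*np.array(L)
    def cost(q):
        a=q[2]; Rz=np.array([[np.cos(a),-np.sin(a),0],[np.sin(a),np.cos(a),0],[0,0,1]])
        p=cv2.convexHull(proj(m,G@Rz.T+[q[0],q[1],0],T).astype(np.float32)).reshape(-1,2)
        n=np.roll(p,-1,0)-p; d=np.min([(n[i,0]*(vv-p[i,1])-n[i,1]*(uu-p[i,0]))/np.linalg.norm(n[i]) for i in range(len(p))],0)
        return np.abs(np.clip(d+.5,0,1)-M).sum()/area
    r=minimize(cost,x0,method="Nelder-Mead",options=dict(initial_simplex=np.array(x0)+np.array([[0,0,0],[8,0,0],[0,8,0],[0,0,.05]]),xatol=.02,fatol=1e-5))
    return r.x[:2].round(1),round(np.degrees(r.x[2]),2),round(r.fun,4)
E
python3 - <<'E'
from fit import *
x0=[563.8,-266.3,np.radians(84.7)]
mt=arm.camera_model("top"); print("top",fitbox(cv2.imread("pics/top.png"),(403,190),mt,mt["cam_to_world"],x0))
mw=arm.camera_model("wrist"); s=arm.read_state()
E=np.eye(4);E[:3,:3]=R.from_quat(s["ee_rot"]).as_matrix();E[:3,3]=s["position"]; X=np.linalg.inv(E)@mw["cam_to_world"]
# w3 pose: re-derived from logged TCP
E[:3,:3]=R.from_quat([.657,-.65,.275,.263]).as_matrix();E[:3,3]=[532.8,61.4,145.8]
print("w3",fitbox(cv2.imread("pics/w3.png"),(300,78),mw,E@X,x0))
E
```

```text
top (array([ 564.4, -267.1]), np.float64(84.83), np.float64(0.0217))
w3 (array([ 561.9, -268.2]), np.float64(85.41), np.float64(0.0502))
```

Run:
```python
from h import *
o=np.load("o.npy"); rt=tilt(45,174.8); rows(np.array([564.4,-267.1,56])-rt.apply(o),rt,4,back=-o[2])
```

```text
1 x -0.83 y -0.08 z 1.69 ax 0.02 ay 1.53 az 0.16
2 x -0.88 y -0.08 z 1.66 ax 0.02 ay 1.52 az 0.16
3 x -0.92 y -0.08 z 1.63 ax 0.02 ay 1.53 az 0.17
4 x -0.96 y -0.07 z 1.61 ax 0.02 ay 1.52 az 0.16
```

Call:
send_rows(
  targets=[
    {"gripper": 1, "x": -0.85, "y": -0.08, "z": 1.7, "ax": 0, "ay": 1.5, "az": 0.2},
    {"gripper": 1, "x": -0.9, "y": -0.08, "z": 1.65, "ax": 0, "ay": 1.5, "az": 0.2},
    {"gripper": 1, "x": -0.9, "y": -0.08, "z": 1.65, "ax": 0, "ay": 1.5, "az": 0.2},
    {"gripper": 1, "x": -0.95, "y": -0.07, "z": 1.6, "ax": 0.1, "ay": 1.5, "az": 0.1},
    {"gripper": 1, "x": 0, "y": 0, "z": 0, "ax": 0, "ay": 0, "az": 0},
  ],
)

```text
clock: 12.43
position: [560.9, -286.3, 43.8]
ee_rot: [-0.624, 0.682, -0.256, -0.284]
contact_force: [-1.3, -0.5, -1.4]
gripper_width: 55.4
grasp_force: 63.8
```

Call:
send_rows(
  targets=[
    {"gripper": 1, "x": 0, "y": 0, "z": 0, "ax": 0, "ay": 0, "az": 0},
    {"gripper": 1, "x": 0, "y": 0, "z": 0, "ax": 0, "ay": 0, "az": 0},
  ],
)

```text
clock: 12.6
position: [563.6, -286.1, 48.3]
ee_rot: [-0.623, 0.683, -0.259, -0.282]
contact_force: [0.3, 0.0, -1.2]
gripper_width: 55.5
grasp_force: 63.8
```

Run:
```python
from h import *
p,W=look("wrist","w6"); s=arm.read_state(); r=R.from_quat(s["ee_rot"]); print(s["position"],r.as_matrix().round(3))
np.save("W6.npy",W)
o=np.load("o.npy"); print("rest",s["position"]+r.apply(o))
rt=tilt(45,174.8);rows(np.array([564.4,-267.1,56])-rt.apply(o),rt,1,back=-o[2])
p2,W2=look("top","t6"); 
cv2.imwrite("pics/t6c.png",cv2.resize(p2[140:260,330:490,::-1],(800,600),interpolation=cv2.INTER_CUBIC))
a=cv2.resize(p[150:450,180:480,::-1],(600,600)); b=cv2.resize(p2[150:230,363:443,::-1],(600,600),interpolation=cv2.INTER_CUBIC)
cv2.imwrite("pics/c6.png",cv2.resize(np.hstack([a,b]),(800,400)))
```

```text
[ 563.78445179 -285.95239587   48.68745075] [[-0.066 -0.996 -0.061]
 [-0.704  0.09  -0.705]
 [ 0.707 -0.004 -0.707]]
rest [ 565.44382611 -267.29621488   57.65881345]
1 x -0.12 y 0.11 z 0.11 ax -0.16 ay -0.01 az -0.13
```

View pics/c6.png

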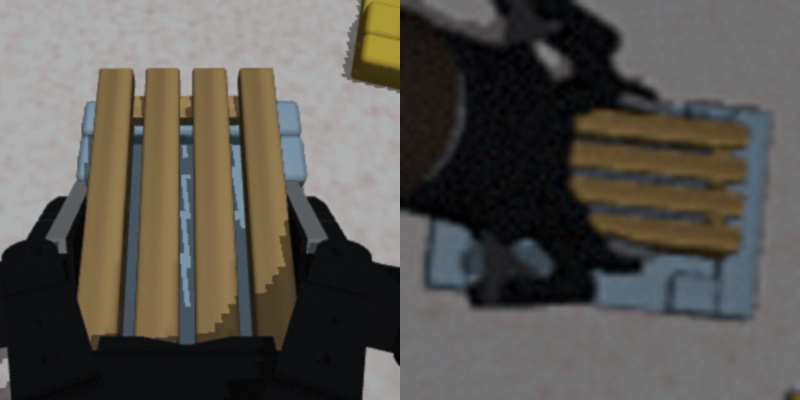

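The wrist crop (left) shows the slats over the dish, with the dish's far end behind them at y≈130. The top crop (right) shows the rest slightly high in the frame, as expected from parallax. Next I measure the rest and the dish relative to each other.

Run:
```python
from h import *
a=np.radians(84.8-180); u=np.array([np.cos(a),np.sin(a)]); v=np.array([-u[1],u[0]])  # u to far end (-y)
def rep(n,P):
    U=P[:,:2]@u; V=P[:,:2]@v; print(n,len(P),"U",np.percentile(U,[1,50,99]).round(1),"V",np.percentile(V,[1,50,99]).round(1),"z",np.percentile(P[:,2],[5,50,95]).round(1))
c=np.array([564.4,-267.1]); print("model dish U",c@u,"V",c@v); c2=np.array([565.4,-267.3]); print("rest by TCP U",c2@u,"V",c2@v)
p=cv2.imread("pics/w6.png"); W=np.load("W6.npy"); h=cv2.cvtColor(p,cv2.COLOR_BGR2HSV); z=W[...,2]
near=(abs(W[...,0]-564)<90)&(abs(W[...,1]+267)<110)
wood=near&(h[...,0]>10)&(h[...,0]<28)&(h[...,1]>80)&(z>70); rep("wood",W[wood])
for lo,hi in[(-999,0),(0,999)]: pass
blue=near&(abs(h[...,0].astype(int)-103)<10)&(h[...,1]>45)
rep("rim",W[blue&(z>14)&(z<22)]); rep("blue",W[blue])
rim=W[blue&(z>14)&(z<22)]; U=rim[:,:2]@u
rep("rim far 15",rim[U>np.percentile(U,99)-12])
q=W[wood]; U=q[:,:2]@u; rep("wood far 10",q[U>np.percentile(U,99)-10])
# heading of slats
w=q[:,:2]; print("rect slats far part",rect(q[U>np.percentile(U,99)-50]))
# top camera: pixel rays onto planes
m=arm.camera_model("top"); T=m["cam_to_world"]
def plane(mask,zz):
    vv,uu=np.nonzero(mask); d=world(m,uu,vv,np.ones(len(uu)))-T[:3,3]; return T[:3,3]+d*((zz-T[2,3])/d[:,2])[:,None]
t=cv2.imread("pics/t6.png"); h=cv2.cvtColor(t,cv2.COLOR_BGR2HSV); R_=np.zeros(h.shape[:2],bool); R_[150:230,363:443]=1
wd=R_&(h[...,0]>10)&(h[...,0]<28)&(h[...,1]>70); P=plane(wd,75.7); rep("top wood",P); print(rect(P))
t0=cv2.imread("pics/top.png"); h=cv2.cvtColor(t0,cv2.COLOR_BGR2HSV); b=blob((abs(h[...,0].astype(int)-103)<10)&(h[...,1]>45),(403,190)); rep("top dish",plane(b,18));
```

```text
model dish U 214.84769460669855 V 586.2851167496807
rest by TCP U 214.95623890622394 V 587.2991276643363
wood 23749 U [191.2 222.3 268. ] V [561.2 590.5 615.7] z [72.3 73.4 74.4]
rim 1589 U [253.2 272.6 289.4] V [539.5 547.2 633.7] z [15.5 17.  18.1]
blue 32766 U [175.9 187.5 280.1] V [526.6 588.9 649.8] z [  7.3 109.9 130. ]
rim far 15 431 U [277.5 283.3 289.9] V [539.5 546.6 633.5] z [16.1 17.1 18. ]
wood far 10 2348 U [258.1 263.4 269.4] V [561.3 586.1 615.7] z [72.4 73.3 74.2]
rect slats far part (array([ 563.9, -296.6]), array([52.5, 56.9]), 174.95)
top wood 919 U [115.7 222.3 265.7] V [558.3 594.1 642.7] z [75.7 75.7 75.7]
(array([ 564.6, -262.7]), array([ 93.9, 229.1]), 62.32)
top dish 2704 U [141.1 214.1 287.1] V [538.3 584.5 631.1] z [18. 18. 18.]
```

Call:
send_rows(
  targets=[
    {"gripper": 1, "x": -0.4, "y": 0.15, "z": 0.4, "ax": -0.1, "ay": 0, "az": 0},
    {"gripper": 1, "x": -0.4, "y": 0, "z": 0.4, "ax": 0, "ay": 0, "az": 0},
    {"gripper": 1, "x": -0.4, "y": 0, "z": 0.4, "ax": 0, "ay": 0, "az": 0},
    {"gripper": 1, "x": 0, "y": 0, "z": 0, "ax": 0, "ay": 0, "az": 0},
    {"gripper": 1, "x": 0, "y": 0, "z": 0, "ax": 0, "ay": 0, "az": 0},
  ],
)

```text
clock: 13.12
position: [560.6, -286.1, 29.3]
ee_rot: [-0.623, 0.682, -0.257, -0.284]
contact_force: [0.7, 0.1, -1.6]
gripper_width: 55.5
grasp_force: 63.8
```

Run:
```python
from h import *
p,W=look("wrist","w7"); s=arm.read_state(); r=R.from_quat(s["ee_rot"]); o=np.load("o.npy")
C=s["position"]+r.apply(o); print(s["position"],r.as_matrix().round(3),s["contact_force"])
a=np.radians(84.8-180); u=np.array([np.cos(a),np.sin(a)]); v=np.array([-u[1],u[0]])
print("rest",C,"U",C[:2]@u,"V",C[:2]@v)
def rep(n,P):
    U=P[:,:2]@u; V=P[:,:2]@v; print(n,len(P),"U",np.percentile(U,[1,50,99,99.9]).round(1),"V",np.percentile(V,[.3,1,50,99,99.7]).round(1),"z",np.percentile(P[:,2],[5,50,95]).round(1))
h=cv2.cvtColor(p,cv2.COLOR_RGB2HSV); z=W[...,2]; near=(abs(W[...,0]-564)<90)&(abs(W[...,1]+267)<110)
wood=near&(h[...,0]>10)&(h[...,0]<28)&(h[...,1]>80)&(z>48); P=W[wood]; rep("wood",P[P[:,:2]@u>235])
blue=near&(abs(h[...,0].astype(int)-103)<10)&(h[...,1]>45)&(z>13)&(z<22); P=W[blue];rep("rim",P[P[:,:2]@u>255])
cv2.imwrite("pics/c7.png",cv2.resize(p[100:400,160:480,::-1],(640,600)))
```

```text
[ 560.81560314 -286.06508149   29.53195608] [[-0.063 -0.996 -0.066]
 [-0.704  0.092 -0.705]
 [ 0.708  0.002 -0.706]] [ 0.44114059  0.10735649 -1.61339082]
rest [ 562.54735873 -267.4077391    38.4872092 ] U 215.32207683500582 V 584.4679913993274
wood 8258 U [235.3 250.7 269.1 269.8] V [558.1 558.4 583.5 612.8 613.1] z [53.1 54.3 55.2]
rim 2730 U [255.3 273.9 289.9 290.4] V [539.4 539.6 604.8 633.4 633.7] z [16.1 17.2 18.2]
```

View pics/c7.png

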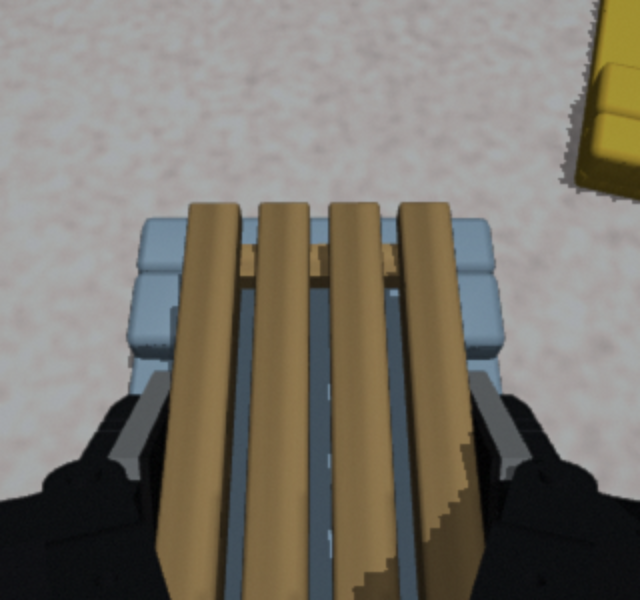

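Call:
send_rows(
  targets=[
    {"gripper": 1, "x": 0.03, "y": -0.09, "z": 0.03, "ax": 0, "ay": 0, "az": 0},
    {"gripper": 1, "x": -0.15, "y": 0, "z": 0.15, "ax": 0, "ay": 0, "az": 0},
    {"gripper": 1, "x": -0.15, "y": 0, "z": 0.15, "ax": 0, "ay": 0, "az": 0},
    {"gripper": 1, "x": 0, "y": 0, "z": 0, "ax": 0, "ay": 0, "az": 0},
    {"gripper": 1, "x": 0, "y": 0, "z": 0, "ax": 0, "ay": 0, "az": 0},
  ],
)

```text
clock: 13.58
position: [561.7, -286.5, 25.4]
ee_rot: [-0.623, 0.682, -0.258, -0.284]
contact_force: [-0.1, 0.4, -0.9]
gripper_width: 55.3
grasp_force: 63.8
```

Call:
send_rows(
  targets=[
    {"gripper": 1, "x": -0.15, "y": 0, "z": 0.15, "ax": 0, "ay": 0, "az": 0},
    {"gripper": 1, "x": 0, "y": 0, "z": 0, "ax": 0, "ay": 0, "az": 0},
    {"gripper": 1, "x": 0, "y": 0, "z": 0, "ax": 0, "ay": 0, "az": 0},
  ],
)

```text
clock: 13.83
position: [561.7, -286.5, 23.3]
ee_rot: [-0.623, 0.682, -0.258, -0.283]
contact_force: [-0.1, 0.1, -1.6]
gripper_width: 55.6
grasp_force: 63.8
```

```bash
cat > st.py <<'E'
from h import *
s=arm.read_state(); r=R.from_quat(s["ee_rot"]); o=np.load("o.npy")
C=s["position"]+r.apply(o); a=np.radians(84.8-180); u=np.array([np.cos(a),np.sin(a)]); v=np.array([-u[1],u[0]])
print("rest",C.round(1),"U",(C[:2]@u).round(1),"V",(C[:2]@v).round(1),s["contact_force"].round(1),s["wrist_torque"].round(2))
E
python3 st.py
```

```text
rest [ 563.4 -267.9   32.3] U 215.7 V 585.4 [-0.1  0.1 -1.6] [ 1.71 -0.16 -0.01]
```

Call:
send_rows(
  targets=[
    {"gripper": 1, "x": -0.14, "y": 0, "z": 0.14, "ax": 0, "ay": 0, "az": 0},
    {"gripper": 1, "x": -0.14, "y": 0, "z": 0.14, "ax": 0, "ay": 0, "az": 0},
    {"gripper": 1, "x": 0, "y": 0, "z": 0, "ax": 0, "ay": 0, "az": 0},
    {"gripper": 1, "x": 0, "y": 0, "z": 0, "ax": 0, "ay": 0, "az": 0},
  ],
)

```text
clock: 14.17
position: [561.7, -286.5, 19.3]
ee_rot: [-0.623, 0.682, -0.258, -0.284]
contact_force: [0.1, -0.3, -1.4]
gripper_width: 55.3
grasp_force: 63.8
```

Call:
send_rows(
  targets=[
    {"gripper": 1, "x": -0.08, "y": 0, "z": 0.08, "ax": 0, "ay": 0, "az": 0},
    {"gripper": 1, "x": 0, "y": 0, "z": 0, "ax": 0, "ay": 0, "az": 0},
    {"gripper": 1, "x": 0, "y": 0, "z": 0, "ax": 0, "ay": 0, "az": 0},
  ],
)

```text
clock: 14.42
position: [561.9, -286.5, 18.5]
ee_rot: [-0.623, 0.682, -0.258, -0.283]
contact_force: [1.0, -0.2, -2.4]
gripper_width: 55.5
grasp_force: 63.9
```

```bash
python3 st.py
```

```text
rest [ 563.6 -267.9   27.5] U 215.7 V 585.6 [ 1.  -0.2 -2.4] [ 1.62 -0.21  0.02]
```

Call:
send_rows(
  targets=[
    {"gripper": 1, "x": -0.07, "y": 0, "z": 0.07, "ax": 0, "ay": 0, "az": 0},
    {"gripper": 1, "x": 0, "y": 0, "z": 0, "ax": 0, "ay": 0, "az": 0},
    {"gripper": 1, "x": 0, "y": 0, "z": 0, "ax": 0, "ay": 0, "az": 0},
  ],
)

```text
clock: 14.67
position: [562.1, -286.8, 18.4]
ee_rot: [-0.622, 0.682, -0.259, -0.283]
contact_force: [-2.2, 0.4, 4.5]
gripper_width: 55.4
grasp_force: 64.4
```

Call:
send_rows(
  targets=[
    {"gripper": 1, "x": -0.05, "y": 0, "z": 0.05, "ax": 0, "ay": 0, "az": 0},
    {"gripper": 1, "x": 0, "y": 0, "z": 0, "ax": 0, "ay": 0, "az": 0},
    {"gripper": 1, "x": 0, "y": 0, "z": 0, "ax": 0, "ay": 0, "az": 0},
  ],
)

```text
clock: 14.92
position: [562.1, -286.9, 18.4]
ee_rot: [-0.622, 0.682, -0.259, -0.284]
contact_force: [-3.1, 2.4, 8.5]
gripper_width: 55.1
grasp_force: 65.0
```

```bash
python3 st.py
```

```text
rest [ 563.8 -268.2   27.3] U 216.0 V 585.8 [-3.1  2.4  8.5] [ 0.65  0.45 -0.47]
```

Call:
send_rows(
  targets=[
    {"gripper": -1, "x": 0, "y": 0, "z": 0, "ax": 0, "ay": 0, "az": 0},
    {"gripper": -1, "x": 0, "y": 0, "z": 0, "ax": 0, "ay": 0, "az": 0},
    {"gripper": -1, "x": 0, "y": 0, "z": 0, "ax": 0, "ay": 0, "az": 0},
    {"gripper": -1, "x": 0, "y": 0, "z": 0, "ax": 0, "ay": 0, "az": 0},
    {"gripper": -1, "x": 0, "y": 0, "z": -1, "ax": 0, "ay": 0, "az": 0},
  ],
)

```text
clock: 15.33
position: [561.0, -280.3, 22.3]
ee_rot: [-0.623, 0.682, -0.256, -0.285]
contact_force: [-0.1, -0.3, 0.1]
gripper_width: 85.5
grasp_force: 0.0
```

Call:
send_rows(
  targets=[
    {"gripper": -1, "x": 0, "y": 0, "z": -3, "ax": 0, "ay": 0, "az": 0},
    {"gripper": -1, "x": 0, "y": 0, "z": -4, "ax": 0, "ay": 0, "az": 0},
    {"gripper": -1, "x": 0, "y": 0, "z": -4, "ax": 0, "ay": 0, "az": 0},
    {"gripper": -1, "x": 0, "y": 0, "z": -3, "ax": 0, "ay": 0, "az": 0},
    {"gripper": -1, "x": 0, "y": 0, "z": 0, "ax": 0, "ay": 0, "az": 0},
  ],
)

```text
clock: 15.75
position: [576.1, -176.3, 126.8]
ee_rot: [-0.624, 0.682, -0.261, -0.279]
contact_force: [1.2, -0.2, -0.7]
gripper_width: 85.3
grasp_force: 0.0
```

Run:
```python
from h import *
p,W=look("wrist","w8"); h=cv2.cvtColor(p,cv2.COLOR_RGB2HSV); z=W[...,2]
a=np.radians(84.8-180); u=np.array([np.cos(a),np.sin(a)]); v=np.array([-u[1],u[0]])
def rep(n,P):
    U=P[:,:2]@u; V=P[:,:2]@v; print(n,len(P),"U",np.percentile(U,[.3,50,99.7]).round(1),"V",np.percentile(V,[.3,50,99.7]).round(1))
    A=np.c_[U-215,V-586,np.ones(len(U))]; print(" z plane slope U,V, z0",np.linalg.lstsq(A,P[:,2],rcond=None)[0].round(4))
near=(abs(W[...,0]-564)<90)&(abs(W[...,1]+267)<110)
wood=near&(h[...,0]>10)&(h[...,0]<28)&(h[...,1]>80)&(z>36); rep("wood",W[wood]); print(rect(W[wood]))
blue=near&(abs(h[...,0].astype(int)-103)<10)&(h[...,1]>45)&(z>14)&(z<22); rep("rim",W[blue]); print(rect(W[blue]))
```

```text
wood 7027 U [159.9 205.3 269.1] V [559.6 584.9 614.7]
 z plane slope U,V, z0 [-2.15000e-02  9.40000e-03  4.31943e+01]
(array([ 577.5, -240. ]), array([ 86.3, 166.1]), 89.33)
rim 5322 U [141.3 156.7 289.2] V [539.7 586.7 633.8]
 z plane slope U,V, z0 [-7.00000e-04  1.50000e-03  1.69697e+01]
(array([ 564.9, -267.5]), array([ 95.3, 148.8]), 84.83)
```

View pics/w8.png

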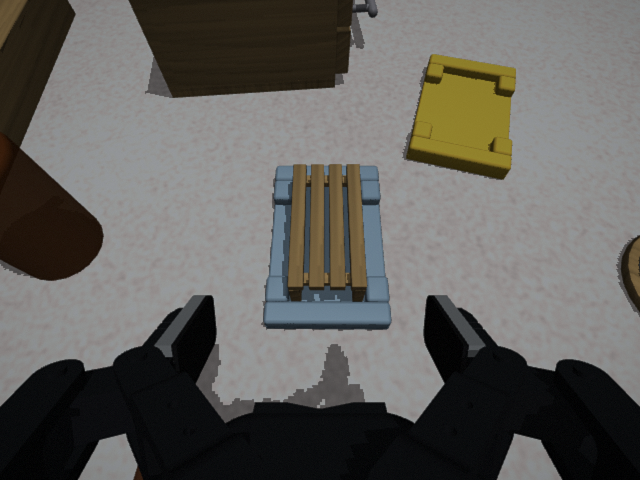

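The wrist view shows the rest in the blue dish at (327,230), slats up and inside all four corner posts. I check that it lies level.

Run:
```python
from h import *
p,W=look("wrist"); h=cv2.cvtColor(p,cv2.COLOR_RGB2HSV); z=W[...,2]
a=np.radians(84.8-180); u=np.array([np.cos(a),np.sin(a)]); v=np.array([-u[1],u[0]])
m=(h[...,0]>10)&(h[...,0]<28)&(h[...,1]>80)&(z>38)&(z<50); P=W[m]; U=P[:,:2]@u-215; V=P[:,:2]@v-586
k=(abs(U)<60)&(abs(V)<32); P,U,V=P[k],U[k],V[k]
print("U",np.percentile(U,[.3,99.7]),"V",np.percentile(V,[.3,99.7]),rect(P))
for c in range(-50,51,20): 
    q=abs(U-c)<10; print(c,[round(float(np.median(P[q&(V*s>5),2])),2) for s in(-1,1)])
# soap & bystander check via top before/after
```

```text
U [-54.82395476  53.74981317] V [-26.34649397  28.69422578] (array([ 565.3, -267. ]), array([ 55.5, 109.5]), 84.94)
-50 [43.2, 43.15]
-30 [43.26, 43.27]
-10 [43.24, 43.28]
10 [43.2, 43.23]
30 [43.19, 43.23]
50 [43.17, 43.26]
```

```bash
python3 -c "
from bench import arm
print(arm.job_done())"
```

```text
the job is handed in; nothing more can be done
None
```

The soap rest is turned over and sits level in the free pale blue dish, slats up and runners on the dish floor, and the job is handed in at about 16 s of the 64 s; I saw no contact with the soap or the other things, though I took no final picture to confirm they hadn't moved.

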